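# Load the last chromatography plate and lift the carrier level

## Task

Take the glass plate with the blue clip out of the grey stand and stand it on edge in the empty slot of the white plate carrier, lowering it gently all the way to the bottom and letting go of it there while the carrier stands on the bench. Then lift the loaded carrier by its red handle about 10 cm straight up off the bench, with both plates still seated, and keep holding it there, level and still, so that a tray can be slid underneath: finish while holding it, do not put it down. Leave the yellow-clip plate in the stand and do not disturb the other things on the bench.

Things in the scene. Friction and masses are not known exactly. Their poses are not given: they have to be found in the camera images.
- carrier: loose white plate carrier: base 165 (x) x 120 (y) x 8 mm thick, two aluminium slots parallel to its y axis, at x = -65 mm (empty at the start) and x = +65 mm (holds the black-clip plate), and between them a red handle bar above two steel posts. Origin: centre of the underside; x across the slots, z up. About 0.4 kg empty, varies.
- carrier_handle (a point): centre of the carrier's red handle bar, 145 mm above the carrier's underside (carrier x = y = 0). The bar is 12 mm thick (carrier x), 100 mm long (carrier y), 16 mm tall; posts 8 mm square hold it at y = +-46 mm.
- empty_slot (a point): centre of the floor of the empty slot, 8 mm above the carrier's underside, axes as the carrier's. Slot 9 mm wide (x), 106 mm long (y), made by guides 45 mm tall at both ends, open in the middle, with flared mouths whose tops are 55 mm above the slot floor. A seated plate has its origin here; either face may look either way.
- plate_blue: glass plate 100 wide x 95 tall x 5 thick (mm), white-coated on one face, with a blue plastic clip (12 thick x 60 wide x 22 tall, from 90 to 112 above the plate's lower edge) centred on its top edge. Origin: centre of the lower edge; x across the thickness, y along the width, z up. 110 g. The plate to load; starts upright in one of the stand's two slots.
- plate_blue_clip (a point): centre of the blue clip, 101 mm above the plate's lower edge: grip it here across its 12 mm thickness.
- plate_yellow: glass plate 100 wide x 95 tall x 5 thick (mm), white-coated on one face, with a yellow plastic clip (12 thick x 60 wide x 22 tall, from 90 to 112 above the plate's lower edge) centred on its top edge. Origin: centre of the lower edge; x across the thickness, y along the width, z up. 110 g. Stays in the other slot of the stand.
- plate_black: glass plate 100 wide x 95 tall x 5 thick (mm), white-coated on one face, with a black plastic clip (12 thick x 60 wide x 22 tall, from 90 to 112 above the plate's lower edge) centred on its top edge. Origin: centre of the lower edge; x across the thickness, y along the width, z up. 110 g. Already seated in the carrier's slot at x = +65 mm.
- stand: grey stand fixed to the bench, 120 x 120 mm, 12 mm base, with two upright plate slots like the carrier's (9 mm wide, guides 45 mm tall, mouths 55 mm above the slot floor) at x = -40 and +40 mm, parallel to its y axis. Origin: centre of the underside.
- amber_jar: amber glass jar, diameter 60, height 95 mm; bystander. Origin: centre of the underside.
- beaker: open glass beaker, diameter 70, height 90 mm; bystander. Origin: centre of the underside.
- wash_bottle: white plastic bottle with red cap, diameter 66, height 140 mm; bystander. Origin: centre of the underside.
- vial_box: blue box with vials, 100 x 130 x 50 mm; bystander. Origin: centre of the underside.
- notebook: green notebook lying flat, 150 x 210 x 15 mm; bystander. Origin: centre of the underside.
Not all that is in view belongs to the job. Leave any brown or pink look-alike of the stand alone.

How it is judged:
By the outcome, as a careful person would: the job done as asked, in the order asked, and still so for the second after the job is handed in, while the arm keeps its last pose, push and grip.
It also fails if it takes over 48 s, if anything falls off the work surface, if the arm or the gripper's body presses on something with over 40 N, if the wrist force passes 120 N, or if a joint passes its speed limit or range.

## Robot

A 7-joint arm with a two-finger parallel gripper is mounted at the origin on the work surface. World frame = base frame: x ahead of the robot, y to its left, z up, the work surface at z = 0. Lengths are in m, angles in rad, forces in N, time in s.
With the tool pointing down it reaches from about 0.4 to 0.85 m from the base axis. Payload 10.4 kg.
Tool frame: the origin (TCP) lies midway between the tips of the shut fingers; the grasp point (between the pads) lies 19 mm behind it; x points along the fingers, y is the direction in which the jaws open and shut, and the axes are right-handed (so a half turn about x gives the same grasp; the last joint's range is limited). The gripper opens to 87 mm and grips with 3 to 60 N. Pads are 19 mm wide; open, the fingers measure 117 mm over their backs; the gripper's body (75 mm by 190 mm) begins 51 mm behind the grasp point.
Start: joints at [-1.228, 0.332, -0.065, 1.46, 0.022, 1.35, -0.088], TCP at [0.224, 0.584, 0.223] pointing down, gripper open.
Joint ranges: [-2.6, 2.6], [-0.5, 2.12], [-1.47, 1.34], [0.16, 2.42], [-1.27, 4.41], [0.06, 2.06], [-2.6, 2.6]. Speed limits (rad/s): [2.22, 2.22, 2.79, 2.79, 3.14, 3.14, 3.14].

## Interface

Orientations are given as a unit quaternion [x, y, z, w].
In Python, from bench import r gives the robot as it stands.
- The arm moves only by the shell command python3 -m jog 'ROWS' [OPENING] [FORCE]. ROWS is JSON, a list of rows, each an object with "slide": the shift along the tool's x, y, z in cm, a list of three; "roll": the turn about the tool's x in degrees. A call has 1 to 5 rows; each row is the pose to reach, as a shift and turn from the pose measured when the call began, along the tool's axes at that moment; what a row does not reach only later rows make up. A row lasts 1/12 s, in which the tool goes at most 41.7 mm and 7.16 degrees, less where a joint would pass 70% of its speed; a pose out of reach is approached as far as the arm can. A call with a gripper value outside its range is refused whole. OPENING is the closure, from 0 (fully open) to 1 (shut), set as the call begins (- or left out, the last holds). The fingers move at their own pace and stop on an object; FORCE is the grip in N (left out, the last holds). Time passes only in rows, so rows that repeat a pose let the fingers close. It gives the time, the measured TCP pose, the force and the opening at its end, in the units of the state.
- r.read_state(): the state, without advancing time (a new reading comes with each control period).
- r.camera(name): name is "side" or "top"; returns the picture (480x640x3 uint8, red, green, blue); there is no depth.
- r.camera_info(name): a dict with "intrinsics" (3x3 intrinsics, pixels), "k1" (the pictures are not rectified: a ray, as slopes to the right and down, at radius r is drawn at 1 + k1 r^2 times it, then the intrinsics apply), "R" (3x3) and "t" (3): a world point X has camera coordinates R X + t. Camera axes: x right, y down, z forward; pixel columns grow to the right and rows downward; lengths in m; the calibration is good to about 2 mm. A picture is of the moment at which its call begins. camera_info takes no time and is no camera call.
- r.close_job(): hands the job in, once; it reports no verdict.
The state is a dict: "time": time; "joint_positions": joint angles; "joint_vel": joint speeds; "joint_torque": joint torques, N m; "ee_pos": TCP position; "eef_rot": TCP orientation; "ft_force": force on the tool from outside, world axes, zero at the start; "torque": the same for the moment, N m; "width": finger opening in m.
Only numpy, scipy, OpenCV 4.12 (cv2) and the standard library are available. Lean on these libraries where they do the work, as an engineer would, in place of code of your own. Each camera call takes 0.05 s, during which the arm holds its last target.

## Working session

There is one attempt and no reset: what is moved stays moved. The work goes in short steps, Python scripts to look and compute and a shell command to move; the robot and the scene stay as the last step left them, time stands still between calls to the robot, and variables do not carry over. Pictures are saved under pics/ and viewed, and the job is handed in when it is done.

```bash
mkdir -p pics; ls
python3 - <<'E'
from bench import r
import cv2
s=r.read_state()
for k,v in s.items(): print(k,v)
for n in("side","top"):
    cv2.imwrite(f"pics/{n}0.png",r.camera(n)[:,:,::-1]); print(n,r.camera_info(n))
E
```

```text
pics
time 0.0
joint_positions [-1.22761052  0.3328615  -0.06470943  1.46095306  0.0216162   1.34986756
 -0.0885082 ]
joint_vel [-0.00046429  0.00028464 -0.00135697  0.00090109  0.00049604  0.00097376
 -0.00115009]
joint_torque [-4.57750575e-04 -6.23253107e+01  2.40915368e-02 -3.89889729e+01
 -6.14590268e-02  3.98309750e-02  1.74152565e-04]
ee_pos [0.22342036 0.58329344 0.22175483]
eef_rot [ 0.12810754  0.69537762 -0.12908473  0.69525215]
ft_force [ 0.82810283  0.24399972 -0.19646218]
torque [-0.01626172  0.02436643 -0.01743806]
width 0.08697049854107414
side {'intrinsics': array([[517.87954082,   0.        , 316.69065084],
       [  0.        , 517.87954082, 243.17896569],
       [  0.        ,   0.        ,   1.        ]]), 'k1': -0.13560778855540773, 'R': array([[-0.77012907, -0.63779989, -0.01060728],
       [-0.4493293 ,  0.55420815, -0.70068288],
       [ 0.45277411, -0.53485009, -0.71339399]]), 't': array([0.40751613, 0.30990615, 1.2504342 ])}
top {'intrinsics': array([[571.50559374,   0.        , 317.15646725],
       [  0.        , 571.50559374, 238.84142814],
       [  0.        ,   0.        ,   1.        ]]), 'k1': 0.051031471391549385, 'R': array([[-1.51563587e-02, -9.99884953e-01,  6.04730817e-04],
       [-9.76598027e-01,  1.46736001e-02, -2.14571616e-01],
       [ 2.14538057e-01, -3.84270330e-03, -9.76708071e-01]]), 't': array([0.04334532, 0.55790667, 1.30482447])}
```

View pics/side0.png

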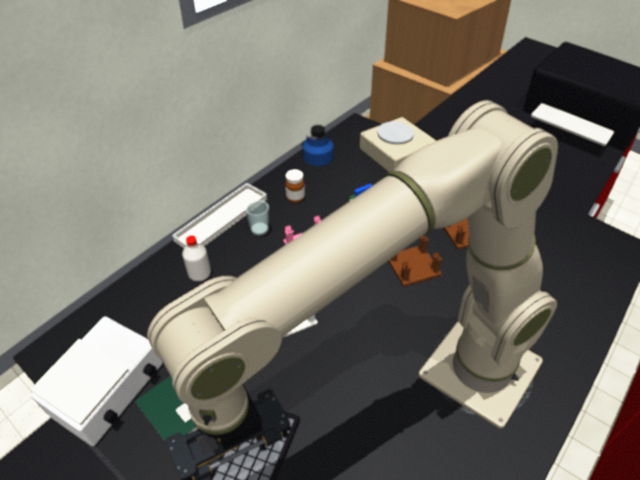

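View pics/top0.png

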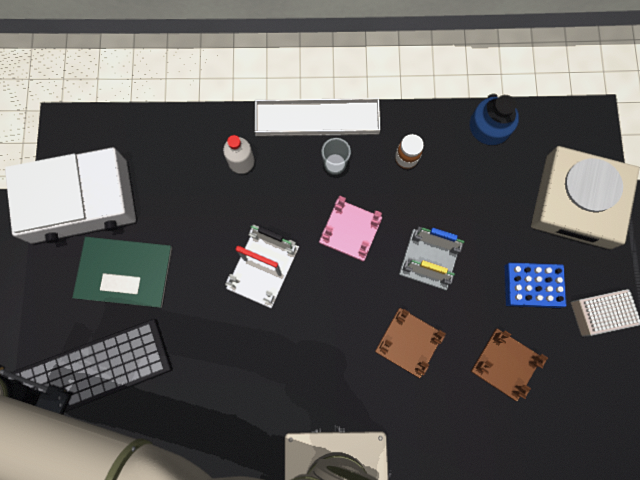

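The top view shows the carrier near (262,267), with its black plate at the upper right and the empty slot at the lower left. The stand is near (432,258), with the blue clip at (444,235) and the yellow at (434,267). The arm blocks the side view. I'll measure from the top view.

```bash
cat > h.py <<'E'
import numpy as np, cv2
from bench import r
def ray(cam,px):
    i=r.camera_info(cam);K=i['intrinsics'];px=np.atleast_2d(np.array(px,float))
    u=cv2.undistortPoints(px[:,None],K,np.array([i['k1'],0,0,0,0.]))[:,0]
    d=np.c_[u,np.ones(len(u))]@i['R']; return -i['R'].T@i['t'],d
def onplane(cam,px,z):
    c,d=ray(cam,px); return c+d*((z-c[2])/d[:,2])[:,None]
def proj(cam,X):
    i=r.camera_info(cam);p=(np.atleast_2d(X)@i['R'].T)+i['t'];s=p[:,:2]/p[:,2:]
    s=s*(1+i['k1']*(s**2).sum(1))[:,None];K=i['intrinsics'];return s*K[0,0]+K[:2,2]
def blob(im,lo,hi,roi=None,show=None):
    h=cv2.cvtColor(im,cv2.COLOR_RGB2HSV);m=cv2.inRange(h,np.array(lo),np.array(hi))
    if roi: 
        z=np.zeros_like(m);x0,y0,x1,y1=roi;z[y0:y1,x0:x1]=m[y0:y1,x0:x1];m=z
    cs,_=cv2.findContours(m,cv2.RETR_EXTERNAL,cv2.CHAIN_APPROX_NONE)
    c=max(cs,key=cv2.contourArea);return cv2.minAreaRect(c),cv2.contourArea(c),c
E
python3 - <<'E'
import cv2
im=cv2.imread('pics/top0.png')
a=cv2.resize(im[215:315,215:310],None,fx=6,fy=6,interpolation=cv2.INTER_CUBIC)
b=cv2.resize(im[215:300,390:475],None,fx=7,fy=7,interpolation=cv2.INTER_CUBIC)
cv2.imwrite('pics/ca.png',a);cv2.imwrite('pics/st.png',b)
from h import *
rgb=im[:,:,::-1].copy()
for n,lo,hi,roi,z in(('blue',(105,130,80),(130,255,255),(400,215,480,260),.12),('yel',(20,120,80),(35,255,255),(400,240,480,290),.12),('red',(0,130,80),(8,255,255),(225,235,300,290),.15)):
    R,A,c=blob(rgb,lo,hi,roi); print(n,R,A); print(onplane('top',cv2.boxPoints(R),z).round(4))
E
```

```text
blue ((443.6500549316406, 234.05001831054688), (27.195585250854492, 6.640782356262207), 18.434946060180664) 151.5
[[ 0.5555 -0.222   0.12  ]
 [ 0.5702 -0.2277  0.12  ]
 [ 0.5491 -0.285   0.12  ]
 [ 0.5345 -0.2793  0.12  ]]
yel ((433.6500549316406, 267.0500183105469), (27.195585250854492, 6.008327484130859), 18.434947967529297) 139.0
[[ 0.4802 -0.1954  0.12  ]
 [ 0.4932 -0.2004  0.12  ]
 [ 0.4727 -0.2572  0.12  ]
 [ 0.4598 -0.2521  0.12  ]]
red ((256.019287109375, 256.5516662597656), (45.18789291381836, 5.872607231140137), 24.567171096801758) 175.0
[[0.5167 0.2194 0.15  ]
 [0.5287 0.2142 0.15  ]
 [0.4849 0.123  0.15  ]
 [0.4731 0.1284 0.15  ]]
```

View pics/ca.png

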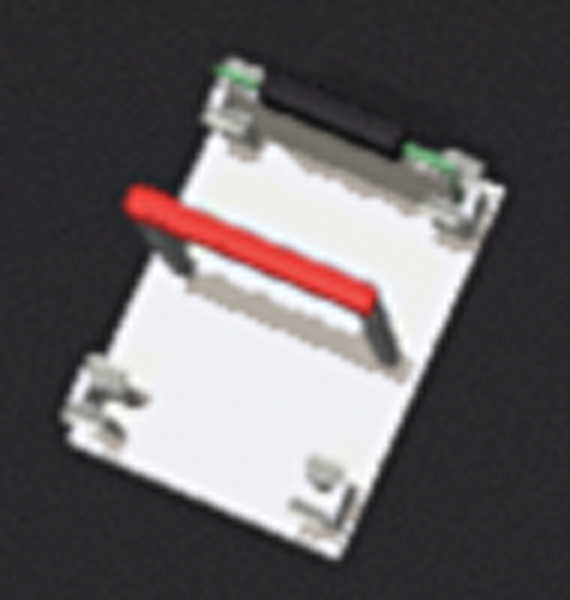

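View pics/st.png

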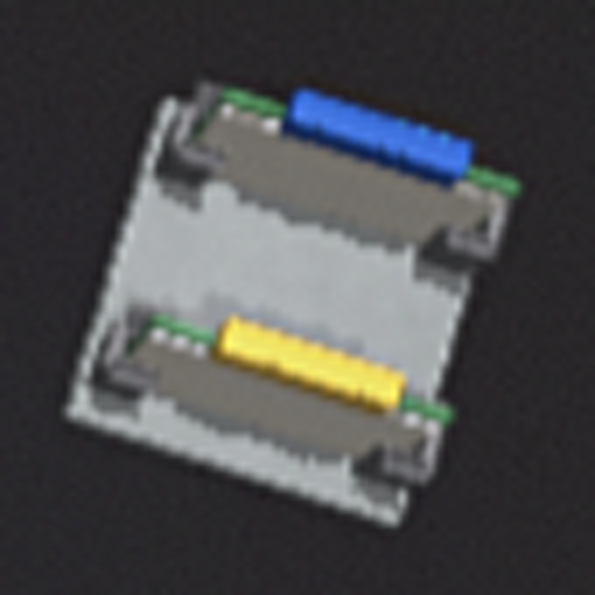

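Run:
```python
from h import *
im=cv2.imread('pics/top0.png');F=8
print('cam',ray('top',[[320,240]])[0], ray('side',[[320,240]])[0])
def edges(x0,y0,x1,y1,thr,lines,z,name):
    g=cv2.cvtColor(im,cv2.COLOR_BGR2GRAY)[y0:y1,x0:x1]
    g=cv2.resize(g,None,fx=F,fy=F,interpolation=cv2.INTER_CUBIC)
    m=(g>thr).astype(np.uint8)
    cs,_=cv2.findContours(m,cv2.RETR_EXTERNAL,cv2.CHAIN_APPROX_NONE);c=max(cs,key=cv2.contourArea)[:,0].astype(float)
    c=(c+.5)/F-.5+[x0,y0]
    out=[]
    for a,b in lines:
        a=np.array(a,float);b=np.array(b,float);d=(b-a)/np.linalg.norm(b-a);n=np.array([-d[1],d[0]])
        s=(c-a)@d;q=abs((c-a)@n);L=np.linalg.norm(b-a)
        k=(q<1.3)&(s>.08*L)&(s<.92*L)
        w=onplane('top',c[k],z)[:,:2]
        vx,vy,px,py=cv2.fitLine(w.astype(np.float32),cv2.DIST_HUBER,0,.001,.001).ravel()
        r_=np.abs((w-[px,py])@[-vy,vx]).mean()
        out.append((vx,vy,px,py));print(name,k.sum(),'ang',np.degrees(np.arctan2(vy,vx)).round(2),'pt',px.round(4),py.round(4),'res',r_.round(5))
    return out
def meet(l,m):
    A=np.array([[l[0],-m[0]],[l[1],-m[1]]]);t=np.linalg.solve(A,[m[2]-l[2],m[3]-l[3]]);return np.array([l[2]+t[0]*l[0],l[3]+t[0]*l[1]])
ca=lambda x,y:(215+x/6-.4,215+y/6-.4)
st=lambda x,y:(390+x/7-.4,215+y/7-.4)
o=edges(210,210,315,320,110,[(ca(65,437),ca(340,558)),(ca(345,555),ca(505,190)),(ca(110,350),ca(215,125))],.008,'car')
print('corners',meet(o[0],o[1]),meet(o[0],o[2]),np.linalg.norm(meet(o[0],o[1])-meet(o[0],o[2])))
o=edges(385,210,480,305,75,[(st(70,415),st(400,523)),(st(70,410),st(165,100)),(st(405,515),st(465,285))],.012,'stand')
print('corners',meet(o[0],o[1]),meet(o[0],o[2]),np.linalg.norm(meet(o[0],o[1])-meet(o[0],o[2])))
```

```text
cam [0.265573   0.04016789 1.39411731] [-0.1130743   0.75695608  1.11352082]
car 308 ang 65.79 pt 0.4255 0.2043 res 0.00012
car 407 ang -24.27 pt 0.4749 0.1153 res 0.00018
car 228 ang -24.42 pt 0.5297 0.2246 res 0.0004
corners [0.40054318 0.14885801] [0.4507404  0.26047516] 0.12238524
stand 317 ang 70.48 pt 0.4572 -0.2207 res 0.00017
stand 297 ang -19.51 pt 0.5358 -0.1827 res 0.00023
stand 146 ang -20.18 pt 0.4871 -0.2944 res 0.00051
corners [ 0.47795823 -0.16220848] [ 0.43755895 -0.27616495] 0.12090566
```

```bash
cat >> h.py <<'E'
from scipy.spatial.transform import Rotation as Ro
def need(target=None,yaw=None):
    s=r.read_state();R=Ro.from_quat(s['eef_rot']).as_matrix()
    print('t',round(s['time'],2),'tcp',s['ee_pos'].round(4),'x',R[:,0].round(3),'y',R[:,1].round(3),'q',np.round(s['joint_positions'],2),'F',np.round(s['ft_force'],1),'w',round(s['width'],4))
    if target is not None: print('slide cm',((np.array(target)-s['ee_pos'])@R*100).round(2))
    if yaw is not None:
        a=np.radians(yaw);v=R.T@np.array([np.cos(a),np.sin(a),0]);p=np.degrees(np.arctan2(v[2],v[1]));print('roll',(p+90)%180-90)
E
python3 -c "
from h import *
need([.552,-.2527,.21],-19.6)"
```

```text
t 0.1 tcp [0.2235 0.5834 0.2219] x [-0.    -0.001 -1.   ] y [ 0.358  0.934 -0.001] q [-1.23  0.33 -0.06  1.46  0.02  1.35 -0.09] F [-0.  -0.7  0.3] w 0.087
slide cm [  1.27 -66.32  60.58]
roll 88.64131459679507
```

```bash
python3 -m jog '[{"slide":[0,-2.9,2.7],"roll":5},{"slide":[0,-5.8,5.4],"roll":10},{"slide":[0,-8.7,8.1],"roll":16},{"slide":[0,-11.6,10.8],"roll":22},{"slide":[0,-14.5,13.5],"roll":28}]' 0.5; python3 -c "
from h import *
need([.552,-.2527,.21],-19.6)"
```

```text
time: 0.52
ee_pos: [0.2979, 0.3976, 0.2216]
eef_rot: [0.294, 0.643, -0.295, 0.643]
ft_force: [1.3, 0.9, 0.3]
width: 0.0613
t 0.52 tcp [0.2979 0.3976 0.2216] x [-0.001 -0.002 -1.   ] y [ 0.758  0.653 -0.002] q [-1.08  0.05  0.06  1.8  -0.    1.3  -0.31] F [1.3 0.9 0.3] w 0.0613
slide cm [  1.24 -23.19  65.85]
roll 60.34416582348857
```

```bash
python3 -m jog '[{"slide":[0,-1.3,3.8],"roll":6},{"slide":[0,-2.6,7.6],"roll":12},{"slide":[0,-3.9,11.4],"roll":18},{"slide":[0,-5.2,15.2],"roll":24},{"slide":[0,-6.5,19],"roll":30}]'; python3 -c "
from h import *
need([.552,-.2527,.21],-19.6)"
```

```text
time: 0.93
ee_pos: [0.3728, 0.2092, 0.2217]
eef_rot: [0.452, 0.544, -0.453, 0.543]
ft_force: [0.6, 0.4, 0.5]
width: 0.0441
t 0.93 tcp [0.3728 0.2092 0.2217] x [-0.001 -0.001 -1.   ] y [ 0.983  0.182 -0.001] q [-0.88 -0.12  0.24  1.96  0.03  1.31 -0.46] F [0.6 0.4 0.5] w 0.0441
slide cm [ 1.21  9.24 48.68]
roll 30.057517468822326
```

```bash
python3 -m jog '[{"slide":[0,0.7,3.9],"roll":5},{"slide":[0,1.4,7.8],"roll":10},{"slide":[0,2.1,11.7],"roll":15},{"slide":[0,2.9,15.6],"roll":20},{"slide":[0,3.6,19.5],"roll":25}]'; python3 -c "
from h import *
need([.552,-.2527,.21],-19.6)"
```

```text
time: 1.35
ee_pos: [0.4437, 0.022, 0.2219]
eef_rot: [-0.56, -0.431, 0.561, -0.432]
ft_force: [1.4, 0.9, 0.3]
width: 0.0434
t 1.35 tcp [0.4437 0.022  0.2219] x [-0.001 -0.001 -1.   ] y [ 0.967 -0.255 -0.001] q [-0.66 -0.11  0.48  1.93  0.05  1.3  -0.45] F [1.4 0.9 0.3] w 0.0434
slide cm [ 1.2  17.48 23.79]
roll 4.816355582889983
```

```bash
python3 -c "
from h import *
cv2.imwrite('pics/side1.png',r.camera('side')[:,:,::-1])
for P in ([.552,-.2527,.113],[.443,.197,.05],[.501,.1705,.145]): print(proj('side',P))"
```

```text
[[363.99154957 190.90443962]]
[[293.10923748 316.09663306]]
[[280.95780814 274.50947201]]
```

View pics/side1.png

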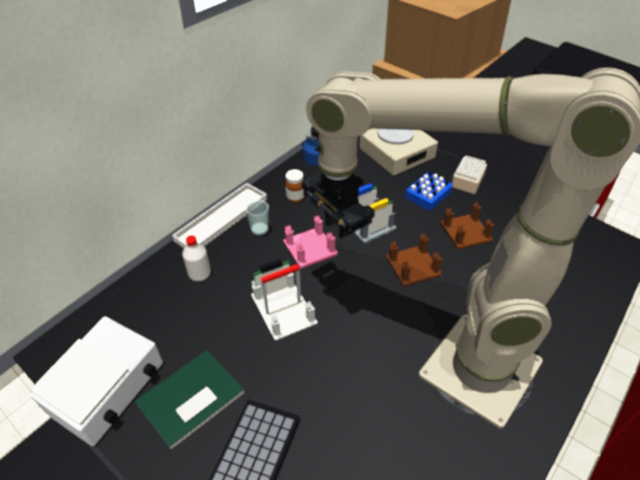

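The side view now shows the carrier handle at (281,273), the blue clip at (364,189), partly behind the gripper, and the yellow clip at (380,204). The predicted projections land within a pixel or two. Next I'll cross-check by triangulation.

Run:
```python
from h import *
s=cv2.imread('pics/side1.png')[:,:,::-1].copy();t=cv2.imread('pics/top0.png')[:,:,::-1].copy()
def tri(a,b):
    c1,d1=ray('top',a);c2,d2=ray('side',b)
    d1=d1[0]/np.linalg.norm(d1);d2=d2[0]/np.linalg.norm(d2)
    A=np.c_[d1,-d2];x=np.linalg.lstsq(A,c2-c1,rcond=None)[0];p,q=c1+x[0]*d1,c2+x[1]*d2
    return (p+q)/2,np.linalg.norm(p-q)
def cen(im,lo,hi,roi):
    R,A,c=blob(im,lo,hi,roi);h=cv2.cvtColor(im,cv2.COLOR_RGB2HSV);x0,y0,x1,y1=roi
    m=cv2.inRange(h,np.array(lo),np.array(hi))[y0:y1,x0:x1];M=cv2.moments(m,True);return (x0+M['m10']/M['m00'],y0+M['m01']/M['m00']),R,A
for n,lo,hi,rt,rs in(('red',(0,120,60),(8,255,255),(225,235,300,290),(250,255,310,290)),('yel',(20,110,70),(35,255,255),(400,240,480,290),(365,190,400,215)),('blue',(105,120,60),(130,255,255),(400,215,480,260),(352,180,380,200))):
    a=cen(t,lo,hi,rt);b=cen(s,lo,hi,rs);print(n,a[0],b,tri(a[0],b[0]))
cv2.imwrite('pics/s1c.png',cv2.resize(s[170:350,230:410,::-1],None,fx=3.3,fy=3.3,interpolation=cv2.INTER_CUBIC))
```

```text
red (255.35294117647058, 255.9004524886878) ((279.7574626865672, 273.1305970149254), ((279.29766845703125, 272.9181823730469), (7.925559997558594, 39.21714782714844), 70.82099914550781), 226.5) (array([0.50226771, 0.1726174 , 0.15106576]), np.float64(0.0004850478926540706))
yel (433.57894736842104, 267.0175438596491) ((379.60645161290324, 203.69677419354838), ((379.7000427246094, 203.90005493164062), (8.497057914733887, 20.124608993530273), 63.43495178222656), 132.5) (array([ 0.47653744, -0.22561276,  0.12183082]), np.float64(0.0007767208491694876))
blue (443.4924623115578, 233.98492462311557) ((364.6967213114754, 188.3360655737705), ((365.1000061035156, 188.30003356933594), (8.22192096710205, 17.076297760009766), 71.56504821777344), 102.0) (array([ 0.5509799 , -0.25271224,  0.12367212]), np.float64(0.001452593385853595))
```

View pics/s1c.png

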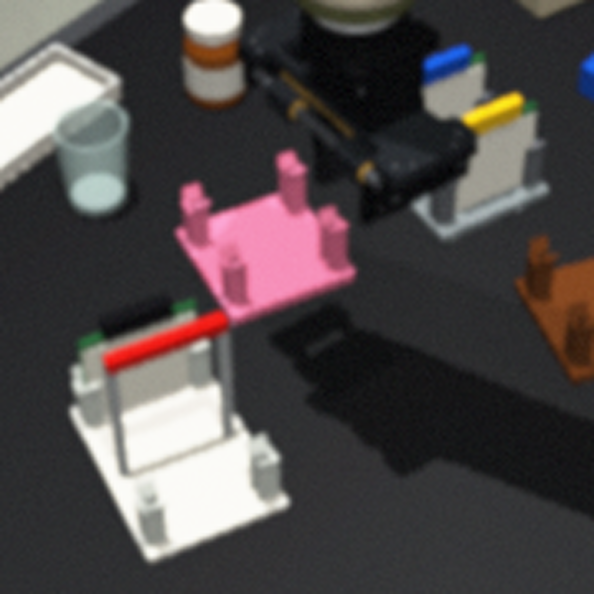

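```bash
python3 -m jog '[{"slide":[0,2.3,3.1],"roll":1},{"slide":[0,4.6,6.3],"roll":2},{"slide":[0,6.9,9.4],"roll":3},{"slide":[0,9.2,12.5],"roll":4},{"slide":[0,11.5,15.7],"roll":4.8}]'; python3 -c "
from h import *
need([.5515,-.2527,.16],-19.6)"
```

```text
time: 1.82
ee_pos: [0.5145, -0.1696, 0.2228]
eef_rot: [-0.58, -0.402, 0.581, -0.405]
ft_force: [-0.2, -0.4, -0.1]
width: 0.0434
t 1.82 tcp [ 0.5145 -0.1696  0.2228] x [ 0.001 -0.003 -1.   ] y [ 0.937 -0.349  0.002] q [-0.43  0.16  0.74  1.72 -0.11  1.3  -0.02] F [-0.2 -0.4 -0.1] w 0.0434
slide cm [6.31 6.35 6.48]
roll -0.83553364667452
```

```bash
python3 -m jog '[{"slide":[1,3,3],"roll":-0.3},{"slide":[2.5,5.5,5.5],"roll":-0.8},{"slide":[4,6.35,6.48],"roll":-0.8},{"slide":[5,6.35,6.48],"roll":-0.8},{"slide":[5,6.35,6.48],"roll":-0.8}]'; python3 -c "
from h import *
need([.5515,-.2527,.097],-19.6)
for c in('top','side'):cv2.imwrite(f'pics/{c}2.png',cv2.resize((r.camera(c)[:,:,::-1])[*((slice(180,300),slice(370,530)) if c=='top' else (slice(130,250),slice(290,450)))],None,fx=5,fy=5,interpolation=cv2.INTER_CUBIC))"
```

```text
time: 2.23
ee_pos: [0.55, -0.2527, 0.1703]
eef_rot: [-0.577, -0.407, 0.58, -0.407]
ft_force: [0.1, 0.2, -0.3]
width: 0.0433
t 2.23 tcp [ 0.55   -0.2527  0.1703] x [-0.004 -0.003 -1.   ] y [ 0.941 -0.338 -0.003] q [-0.24  0.39  0.76  1.62 -0.28  1.25  0.22] F [ 0.1  0.2 -0.3] w 0.0433
slide cm [ 7.33  0.16 -0.08]
roll -0.131076874376177
```

View pics/top2.png

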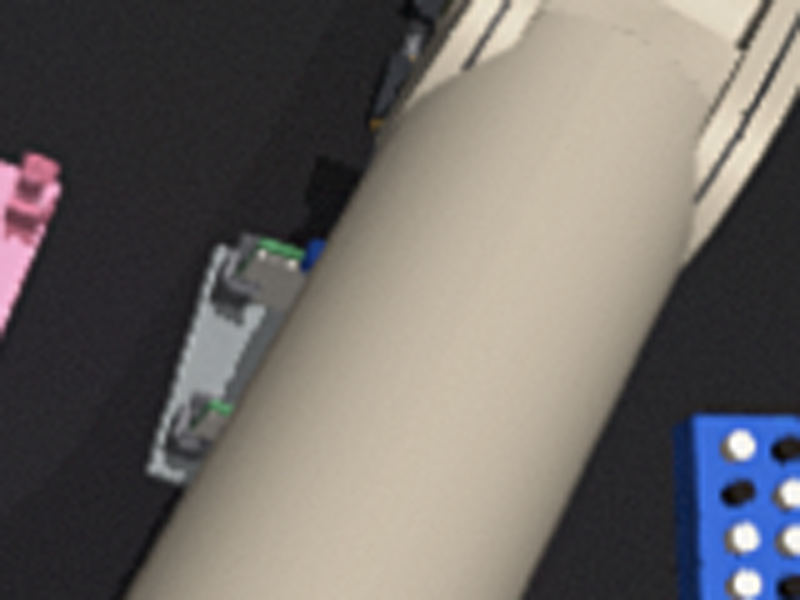

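View pics/side2.png

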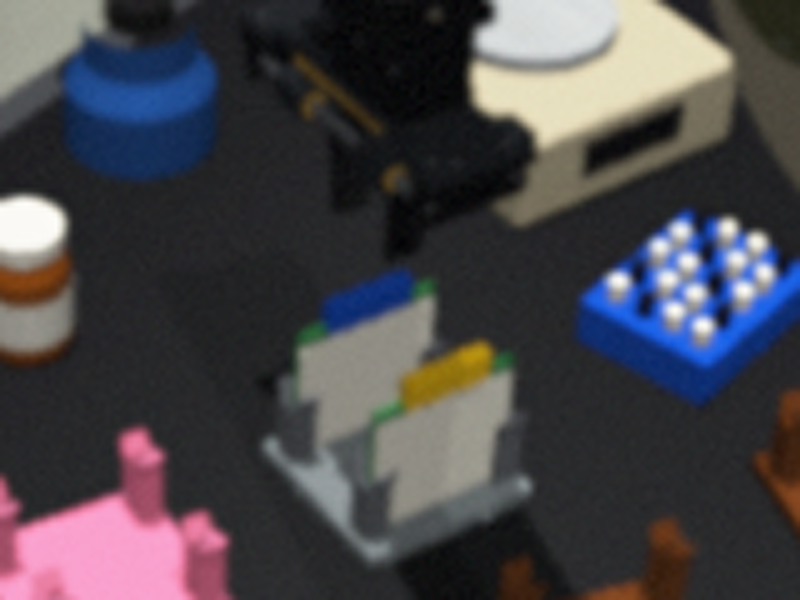

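Side view: the fingers are above the blue clip and straddle it, at full-image pixels of about (365,178). Time to descend.

```bash
python3 -m jog '[{"slide":[2,0.1,-0.05]},{"slide":[4,0.15,-0.1]},{"slide":[6,0.15,-0.1]},{"slide":[7.3,0.15,-0.1]},{"slide":[7.3,0.15,-0.1]}]'; python3 -c "
from h import *
need([.5515,-.2527,.097],-19.6)"
```

```text
t 2.33 tcp [ 0.5513 -0.2514  0.1731] x [ 0.    -0.002 -1.   ] y [ 0.942 -0.335  0.001] q [-0.24  0.39  0.76  1.62 -0.27  1.25  0.22] F [0.4 0.6 1. ] w 0.043
slide cm [7.61 0.05 0.1 ]
roll 0.02340895997917869invalid input at $[0]: expected keys slide, roll
```

```bash
python3 -m jog '[{"slide":[2,0.05,0.1],"roll":0},{"slide":[4,0.05,0.1],"roll":0},{"slide":[6,0.05,0.1],"roll":0},{"slide":[7.6,0.05,0.1],"roll":0},{"slide":[7.6,0.05,0.1],"roll":0}]'; python3 -m jog '[{"slide":[0,0,0],"roll":0},{"slide":[0,0,0],"roll":0}]';python3 -c "
from h import *
need([.5515,-.2527,.097],-19.6)"
```

```text
time: 2.75
ee_pos: [0.5508, -0.2502, 0.0954]
eef_rot: [-0.577, -0.409, 0.578, -0.408]
ft_force: [-1.0, 0.6, 0.4]
width: 0.0433
time: 2.92
ee_pos: [0.5516, -0.2492, 0.0969]
eef_rot: [-0.577, -0.409, 0.577, -0.409]
ft_force: [0.5, 0.6, 0.0]
width: 0.0432
t 2.92 tcp [ 0.5516 -0.2492  0.0969] x [-0.  0. -1.] y [ 0.943 -0.331 -0.   ] q [-0.21  0.46  0.72  1.69 -0.34  1.11  0.27] F [0.5 0.6 0. ] w 0.0432
slide cm [-0.01  0.1   0.34]
roll 0.24663567046856372
```

```bash
python3 -m jog '[{"slide":[0,0.1,0.34],"roll":0.2},{"slide":[0,0.1,0.34],"roll":0.2},{"slide":[0,0.1,0.34],"roll":0.2}]' 0.78; python3 -c "
from h import *
need([.5515,-.2527,.097],-19.6)
cv2.imwrite('pics/side3.png',cv2.resize(r.camera('side')[130:250,290:450,::-1],None,fx=5,fy=5,interpolation=cv2.INTER_CUBIC))"
```

```text
time: 3.17
ee_pos: [0.5519, -0.2532, 0.098]
eef_rot: [0.578, 0.407, -0.577, 0.408]
ft_force: [0.6, 0.4, -0.1]
width: 0.031
t 3.17 tcp [ 0.5519 -0.2532  0.098 ] x [ 0.001 -0.    -1.   ] y [ 0.942 -0.335  0.001] q [-0.21  0.47  0.72  1.69 -0.34  1.11  0.27] F [ 0.6  0.4 -0.1] w 0.031
slide cm [ 0.1  -0.05 -0.03]
roll 0.02919238761661802
```

View pics/side3.png

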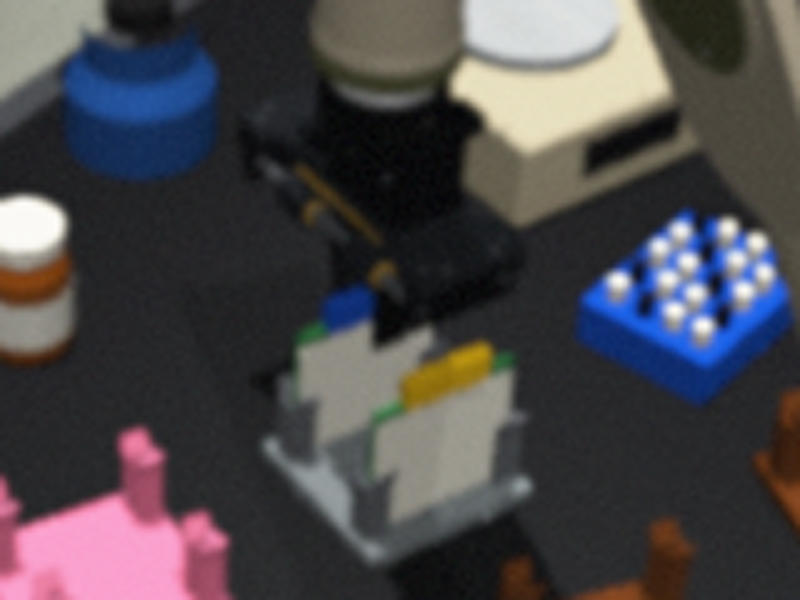

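```bash
python3 -c "
from h import *
s=r.read_state();R=Ro.from_quat(s['eef_rot']).as_matrix();p=s['ee_pos']
f=lambda P:((proj('side',P)-[290,130])*5).round()
print('tcp',f(p),'grasp',f(p-.019*R[:,0]),'nearfinger tip',f(p-.02*R[:,1]),f(p-.035*R[:,1]))
c=np.array([.5515,-.2527,.113]);a=np.radians(70.4);d=np.array([np.cos(a),np.sin(a),0])*.03
print('clip ends',f(c+d),f(c-d),f(c+d-[0,0,.011]),f(c-d-[0,0,.011]))
n=np.array([-np.cos(np.radians(-19.6)),-np.sin(np.radians(-19.6)),0])*.006
print('near face top/bot corners',[f(c+n+i*d+[0,0,j*.011]) for i in(1,-1) for j in (1,-1)])
"
```

```text
tcp [[369. 324.]] grasp [[371. 300.]] nearfinger tip [[388. 342.]] [[402. 356.]]
clip ends [[329. 322.]] [[411. 288.]] [[328. 336.]] [[410. 302.]]
near face top/bot corners [array([[336., 313.]]), array([[334., 341.]]), array([[418., 280.]]), array([[416., 308.]])]
```

Run:
```python
from h import *
s=cv2.imread('pics/side2.png');t=cv2.imread('pics/top0.png')
t=cv2.resize(t[180:300,370:530],None,fx=5,fy=5,interpolation=cv2.INTER_CUBIC)
for n,lo,hi,rs,rt in(('blue',(105,120,50),(130,255,255),(300,250,450,350),(250,200,600,400)),('yel',(20,110,60),(35,255,255),(380,320,520,420),(200,350,500,550))):
    out=[]
    for im,roi,o,cam in((t,rt,(370,180),'top'),(s,rs,(290,130),'side')):
        R,A,c=blob(cv2.cvtColor(im,cv2.COLOR_BGR2RGB),lo,hi,roi);c=c[:,0]
        px=(c+.5)/5-.5+np.array(o);h=px
        # extreme ends along principal image dir
        w=onplane(cam,px,.113);a=np.radians(70.4);q=w[:,:2]@[np.cos(a),np.sin(a)];e=w[:,:2]@[np.sin(a),-np.cos(a)]
        print(n,cam,'along range',q.min().round(4),q.max().round(4),'mid',((q.min()+q.max())/2).round(4),'across',e.min().round(4),e.max().round(4),'px',px.min(0).round(1),px.max(0).round(1))
    a=np.radians(70.4)
b=np.array([.5515,-.2527]);print('believed along',b@[np.cos(a),np.sin(a)],'across',b@[np.sin(a),-np.cos(a)])
```

```text
blue top along range -0.0859 -0.0229 mid -0.0544 across 0.5985 0.6164 px [430. 227.] [457.4 240.8]
blue side along range -0.0921 -0.0181 mid -0.0551 across 0.5967 0.6286 px [353.2 183. ] [372.6 195.8]
yel top along range -0.0853 -0.0233 mid -0.0543 across 0.5186 0.5341 px [419.8 260.2] [447.2 273.4]
yel side along range -0.0937 -0.0169 mid -0.0553 across 0.5151 0.5491 px [369.6 197.2] [388.6 211.6]
believed along -0.053056377602084336 across 0.6043132968880837
```

```bash
python3 -m jog '[{"slide":[0,0,0.05],"roll":0},{"slide":[0,0,0.05],"roll":0},{"slide":[0,0,0.05],"roll":0},{"slide":[0,0,0.05],"roll":0}]' 1 10;python3 -m jog '[{"slide":[0,0,0],"roll":0},{"slide":[0,0,0],"roll":0},{"slide":[0,0,0],"roll":0}]' 1 25; python3 -c "
from h import *
need([.5515,-.2527,.22],-19.6)"
```

```text
time: 3.55
ee_pos: [0.5518, -0.2537, 0.0979]
eef_rot: [0.578, 0.407, -0.577, 0.408]
ft_force: [0.2, -0.8, 2.8]
width: 0.0121
time: 3.8
ee_pos: [0.5518, -0.2537, 0.0979]
eef_rot: [0.578, 0.407, -0.577, 0.408]
ft_force: [0.3, -0.3, 0.5]
width: 0.0121
t 3.8 tcp [ 0.5518 -0.2537  0.0979] x [ 0.001 -0.    -1.   ] y [ 0.942 -0.335  0.002] q [-0.21  0.47  0.72  1.69 -0.34  1.11  0.27] F [ 0.3 -0.3  0.5] w 0.0121
slide cm [-12.21  -0.05  -0.09]
roll 0.022581575242796248
```

```bash
python3 -m jog '[{"slide":[-1,0,0],"roll":0},{"slide":[-2.5,0,0],"roll":0},{"slide":[-4.5,0,0],"roll":0},{"slide":[-6.5,0,0],"roll":0},{"slide":[-8,0,0],"roll":0}]'; python3 -c "
from h import *
need([.4425,.197,.275],-24.3)
cv2.imwrite('pics/side4.png',cv2.resize(r.camera('side')[130:250,290:450,::-1],None,fx=5,fy=5,interpolation=cv2.INTER_CUBIC))"
```

```text
time: 4.22
ee_pos: [0.5517, -0.2539, 0.18]
eef_rot: [0.578, 0.407, -0.577, 0.408]
ft_force: [1.0, 0.5, -1.9]
width: 0.0119
t 4.22 tcp [ 0.5517 -0.2539  0.18  ] x [ 0.002 -0.001 -1.   ] y [ 0.942 -0.335  0.002] q [-0.24  0.38  0.76  1.6  -0.28  1.26  0.23] F [ 1.   0.5 -1.9] w 0.0119
slide cm [ -9.55 -25.38 -38.82]
roll 4.711846317232329
```

View pics/side4.png

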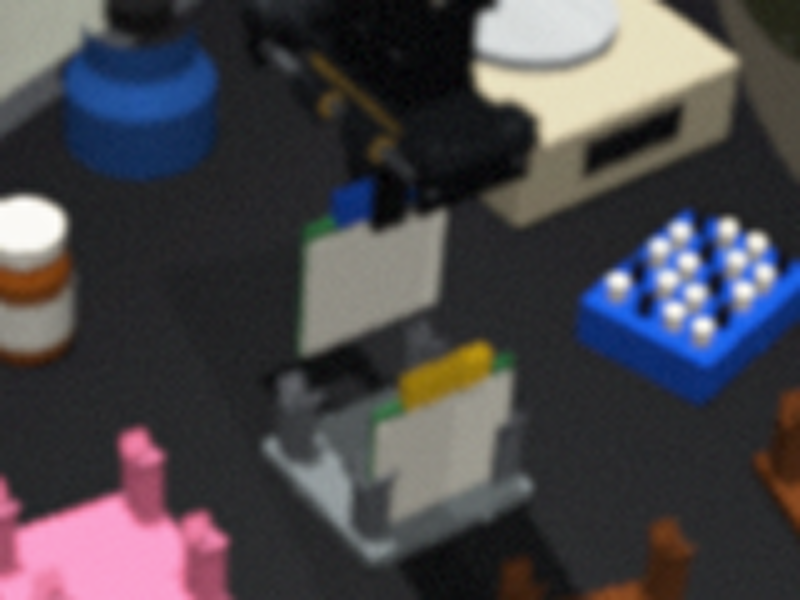

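The blue plate is out of the stand and hanging upright in the grip, with the yellow plate undisturbed. Next, carry it to the carrier.

```bash
python3 -m jog '[{"slide":[-3,-0.5,-0.8],"roll":0},{"slide":[-6,-1.5,-2.5],"roll":0},{"slide":[-8.5,-3.5,-5],"roll":1},{"slide":[-9.5,-5.5,-8.4],"roll":2},{"slide":[-9.6,-7.5,-11.5],"roll":2}]'; python3 -m jog '[{"slide":[0,-2.1,-3.2],"roll":0},{"slide":[0,-4.2,-6.4],"roll":1},{"slide":[0,-6.3,-9.6],"roll":1.5},{"slide":[0,-8.4,-12.8],"roll":2},{"slide":[0,-10.5,-16],"roll":2.5}]';python3 -c "
from h import *
need([.4425,.197,.275],-24.3)"
```

```text
time: 4.68
ee_pos: [0.5203, -0.1203, 0.2808]
eef_rot: [0.588, 0.394, -0.583, 0.399]
ft_force: [0.7, 0.6, -1.8]
width: 0.0118
time: 5.1
ee_pos: [0.481, 0.0686, 0.2805]
eef_rot: [0.597, 0.382, -0.592, 0.386]
ft_force: [1.2, 0.3, -1.0]
width: 0.012
t 5.1 tcp [0.481  0.0686 0.2805] x [ 0.009 -0.001 -1.   ] y [ 0.911 -0.411  0.009] q [-0.78 -0.04  0.53  1.76  0.02  1.41 -0.68] F [ 1.2  0.3 -1. ] w 0.012
slide cm [  0.5   -8.8  -10.11]
roll 0.00352389179774093
```

```bash
python3 -m jog '[{"slide":[0,-2,-2.5],"roll":0},{"slide":[0.2,-4.5,-5.2],"roll":0},{"slide":[0.4,-6.8,-7.8],"roll":0},{"slide":[0.5,-8.2,-9.4],"roll":0},{"slide":[0.5,-8.8,-10.1],"roll":0}]';python3 -m jog '[{"slide":[0,0,0],"roll":0},{"slide":[0,0,0],"roll":0}]';python3 -c "
from h import *
need([.4425,.197,.275],-24.3)
for c in('top','side'):cv2.imwrite(f'pics/{c}5.png',r.camera(c)[:,:,::-1])"
```

```text
time: 5.52
ee_pos: [0.4405, 0.2001, 0.2746]
eef_rot: [0.595, 0.383, -0.591, 0.387]
ft_force: [-1.6, 0.5, -1.4]
width: 0.0116
time: 5.68
ee_pos: [0.4405, 0.1997, 0.2745]
eef_rot: [0.595, 0.383, -0.591, 0.387]
ft_force: [-0.5, -0.1, -0.5]
width: 0.0116
t 5.68 tcp [0.4405 0.1997 0.2745] x [ 0.007 -0.002 -1.   ] y [ 0.913 -0.407  0.008] q [-0.91 -0.03  0.38  1.76  0.02  1.4  -0.95] F [-0.5 -0.1 -0.5] w 0.0116
slide cm [-0.04  0.3   0.16]
roll 0.29182734110480624
```

View pics/side5.png

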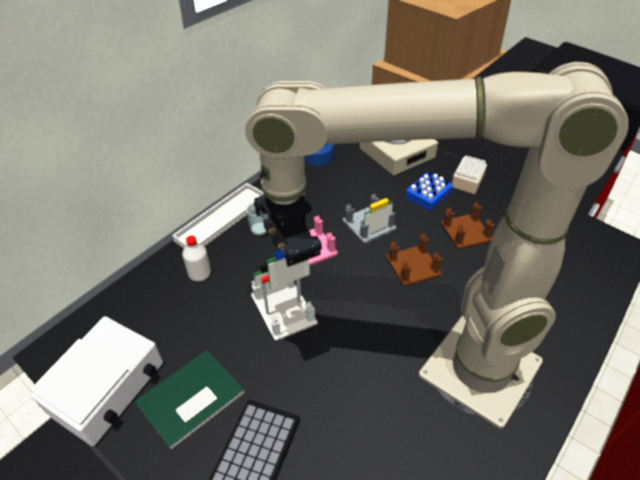

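View pics/top5.png

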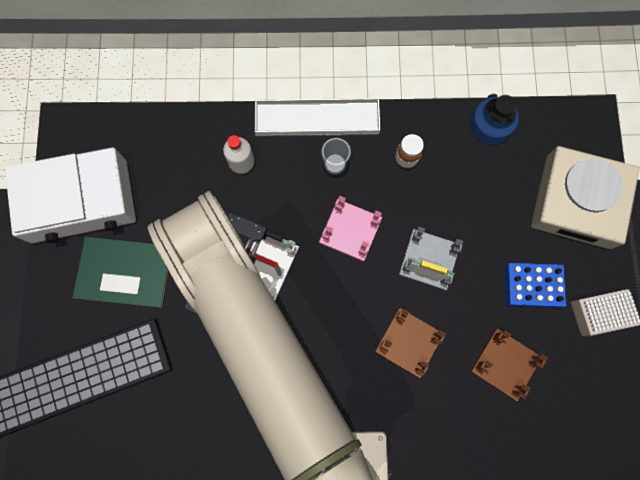

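```bash
python3 -m jog '[{"slide":[2.5,0.15,0.1],"roll":0.3},{"slide":[6,0.27,0.15],"roll":0.3},{"slide":[9,0.27,0.15],"roll":0.3},{"slide":[10.5,0.27,0.15],"roll":0.3},{"slide":[10.9,0.27,0.15],"roll":0.3}]';python3 -m jog '[{"slide":[0,0,0],"roll":0},{"slide":[0,0,0],"roll":0}]';python3 -c "
from h import *
need([.4423,.1979,.16],-24.3)
s=r.camera('side');cv2.imwrite('pics/side6.png',cv2.resize(s[220:350,220:350,::-1],None,fx=4.5,fy=4.5,interpolation=cv2.INTER_CUBIC))
t=r.camera('top');cv2.imwrite('pics/top6.png',cv2.resize(t[215:315,215:310,::-1],None,fx=5,fy=5,interpolation=cv2.INTER_CUBIC))"
```

```text
time: 6.2
ee_pos: [0.443, 0.1934, 0.1631]
eef_rot: [0.596, 0.38, -0.595, 0.384]
ft_force: [-0.0, -0.4, -0.8]
width: 0.0116
time: 6.37
ee_pos: [0.4437, 0.1924, 0.1638]
eef_rot: [0.596, 0.379, -0.595, 0.384]
ft_force: [-0.2, -0.3, -0.8]
width: 0.0118
t 6.37 tcp [0.4437 0.1924 0.1638] x [ 0.005 -0.004 -1.   ] y [ 0.908 -0.418  0.006] q [-0.89  0.05  0.4   1.92 -0.01  1.17 -0.92] F [-0.2 -0.3 -0.8] w 0.0118
slide cm [ 0.38 -0.35 -0.44]
roll -0.4130531873025802
```

View pics/side6.png

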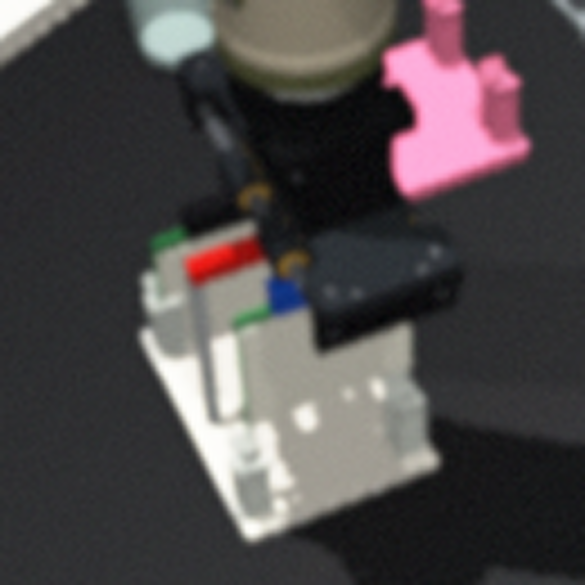

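View pics/top6.png

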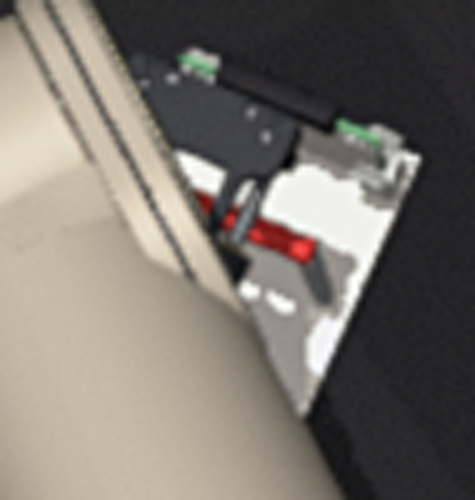

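```bash
python3 -m jog '[{"slide":[0.1,-0.2,-0.25],"roll":-0.4},{"slide":[0.2,-0.35,-0.44],"roll":-0.4},{"slide":[0.2,-0.35,-0.44],"roll":-0.4},{"slide":[0.2,-0.35,-0.44],"roll":-0.4}]';python3 -c "
from h import *
need([.4423,.1979,.16],-24.3)
a=np.radians(-24.3);X=np.array([np.cos(a),np.sin(a),0]);Y=np.array([-np.sin(a),np.cos(a),0]);c=np.array([.502,.171,0]);Z=np.array([0,0,1])
f=lambda P:((proj('side',P)-[220,220])*4.5).round()
for y in(.053,-.053): print('mouth',f(c-.065*X+y*Y+.063*Z),'base',f(c-.065*X+y*Y+.008*Z))
for y in(.06,-.06): print('basecorner',f(c-.0825*X+y*Y+.008*Z))
for y in(.05,-.05): print('handle',f(c+y*Y+.145*Z))
s=r.camera('side');cv2.imwrite('pics/side7.png',cv2.resize(s[220:350,220:350,::-1],None,fx=4.5,fy=4.5,interpolation=cv2.INTER_CUBIC))
"
```

```text
time: 6.8
ee_pos: [0.4426, 0.1991, 0.1627]
eef_rot: [0.595, 0.382, -0.592, 0.386]
ft_force: [-0.4, -0.5, -1.4]
width: 0.012
t 6.8 tcp [0.4426 0.1991 0.1627] x [ 0.007 -0.003 -1.   ] y [ 0.912 -0.41   0.007] q [-0.9   0.06  0.39  1.92 -0.02  1.16 -0.92] F [-0.4 -0.5 -1.4] w 0.012
slide cm [0.27 0.02 0.12]
roll 0.07960189430509956
mouth [[240. 454.]] base [[247. 511.]]
mouth [[413. 386.]] base [[414. 444.]]
basecorner [[248. 538.]]
basecorner [[438. 461.]]
handle [[188. 276.]]
handle [[355. 215.]]
```

View pics/side7.png

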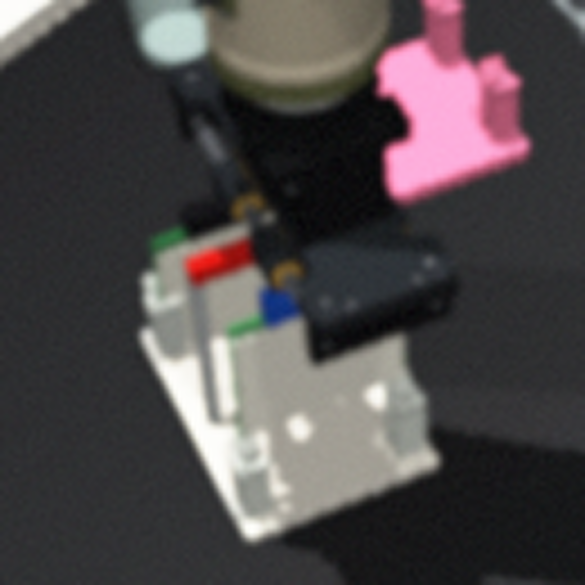

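Side view: the plate is above the empty slot. The predicted carrier base corners, (248,538) and (438,461), match the picture. I'll lower in short, checked steps.

```bash
python3 -m jog '[{"slide":[0.3,0,0.1],"roll":0},{"slide":[0.8,0,0.12],"roll":0},{"slide":[1.2,0,0.12],"roll":0},{"slide":[1.4,0,0.12],"roll":0},{"slide":[1.4,0,0.12],"roll":0}]';python3 -c "
from h import *
need([.4423,.1979,.13],-24.3)"
```

```text
time: 7.27
ee_pos: [0.4418, 0.1975, 0.1478]
eef_rot: [0.595, 0.382, -0.593, 0.386]
ft_force: [0.3, -0.8, -0.5]
width: 0.0118
t 7.27 tcp [0.4418 0.1975 0.1478] x [ 0.006 -0.004 -1.   ] y [ 0.912 -0.411  0.007] q [-0.89  0.07  0.39  1.94 -0.02  1.13 -0.92] F [ 0.3 -0.8 -0.5] w 0.0118
slide cm [ 1.78  0.02 -0.05]
roll 0.05885420316181467
```

```bash
python3 -m jog '[{"slide":[0.3,0.03,-0.03],"roll":0},{"slide":[0.8,0.03,-0.05],"roll":0},{"slide":[1.2,0.03,-0.05],"roll":0},{"slide":[1.5,0.03,-0.05],"roll":0},{"slide":[1.7,0.03,-0.05],"roll":0}]';python3 -c "
from h import *
need([.4423,.1979,.11],-24.3)
s=r.camera('side');cv2.imwrite('pics/side8.png',cv2.resize(s[220:350,220:350,::-1],None,fx=4.5,fy=4.5,interpolation=cv2.INTER_CUBIC))"
```

```text
time: 7.68
ee_pos: [0.4422, 0.1977, 0.1302]
eef_rot: [0.594, 0.382, -0.593, 0.386]
ft_force: [0.1, -0.5, -0.6]
width: 0.0118
t 7.68 tcp [0.4422 0.1977 0.1302] x [ 0.005 -0.004 -1.   ] y [ 0.912 -0.411  0.006] q [-0.89  0.09  0.39  1.96 -0.03  1.09 -0.91] F [ 0.1 -0.5 -0.6] w 0.0118
slide cm [ 2.02 -0.01 -0.02]
roll 0.05894913957244796
```

View pics/side8.png

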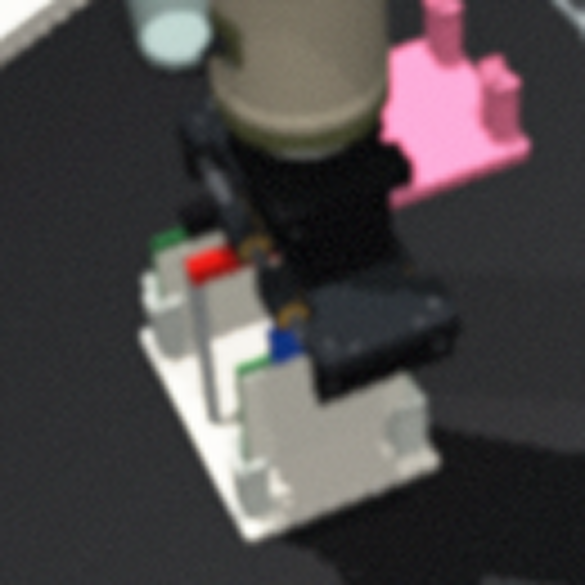

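```bash
python3 -m jog '[{"slide":[0.4,0,0],"roll":0},{"slide":[0.9,0,-0.02],"roll":0},{"slide":[1.4,0,-0.02],"roll":0},{"slide":[1.8,0,-0.02],"roll":0},{"slide":[2.0,0,-0.02],"roll":0}]';python3 -c "
from h import *
need([.4423,.1979,.094],-24.3)"
```

```text
time: 8.15
ee_pos: [0.442, 0.1975, 0.1092]
eef_rot: [0.594, 0.382, -0.594, 0.386]
ft_force: [0.2, 0.9, -1.0]
width: 0.0117
t 8.15 tcp [0.442  0.1975 0.1092] x [ 0.004 -0.005 -1.   ] y [ 0.912 -0.411  0.006] q [-0.89  0.12  0.39  1.98 -0.04  1.05 -0.9 ] F [ 0.2  0.9 -1. ] w 0.0117
slide cm [ 1.52  0.01 -0.05]
roll 0.06137989773743868
```

```bash
python3 -m jog '[{"slide":[0.3,0,-0.03],"roll":0},{"slide":[0.6,0,-0.03],"roll":0},{"slide":[0.9,0,-0.03],"roll":0},{"slide":[1.1,0,-0.03],"roll":0},{"slide":[1.2,0,-0.03],"roll":0}]';python3 -m jog '[{"slide":[0.05,0,0],"roll":0},{"slide":[0.1,0,0],"roll":0}]';python3 -c "
from h import *
need([.4423,.1979,.094],-24.3)"
```

```text
time: 8.57
ee_pos: [0.442, 0.1977, 0.0969]
eef_rot: [0.594, 0.382, -0.594, 0.386]
ft_force: [0.1, -0.3, -1.4]
width: 0.0118
time: 8.73
ee_pos: [0.4421, 0.1977, 0.0959]
eef_rot: [0.594, 0.382, -0.594, 0.386]
ft_force: [1.1, -0.1, -0.3]
width: 0.0119
t 8.73 tcp [0.4421 0.1977 0.0959] x [ 0.004 -0.005 -1.   ] y [ 0.912 -0.41   0.006] q [-0.88  0.14  0.39  1.99 -0.05  1.02 -0.89] F [ 1.1 -0.1 -0.3] w 0.0119
slide cm [ 0.19  0.01 -0.03]
roll 0.06262944627799527
```

```bash
for i in 1; do :; done; python3 -m jog '[{"slide":[0.05,0,0],"roll":0},{"slide":[0.1,0,0],"roll":0}]'; python3 -m jog '[{"slide":[0.05,0,0],"roll":0},{"slide":[0.1,0,0],"roll":0}]'; python3 -m jog '[{"slide":[0,0,0],"roll":0}]'
```

```text
time: 8.9
ee_pos: [0.4422, 0.1978, 0.095]
eef_rot: [0.594, 0.382, -0.594, 0.386]
ft_force: [0.6, 0.3, -1.1]
width: 0.0117
time: 9.07
ee_pos: [0.4422, 0.1978, 0.094]
eef_rot: [0.594, 0.382, -0.594, 0.386]
ft_force: [-0.6, 0.1, 0.3]
width: 0.0118
time: 9.15
ee_pos: [0.4423, 0.1977, 0.0941]
eef_rot: [0.594, 0.382, -0.594, 0.386]
ft_force: [-0.4, 0.3, -0.2]
width: 0.0116
```

```bash
python3 -m jog '[{"slide":[0.05,0,0],"roll":0},{"slide":[0.05,0,0],"roll":0}]'; python3 -m jog '[{"slide":[0.05,0,0],"roll":0},{"slide":[0.05,0,0],"roll":0}]'; python3 -m jog '[{"slide":[0.05,0,0],"roll":0},{"slide":[0.05,0,0],"roll":0}]'
```

```text
time: 9.32
ee_pos: [0.4425, 0.1976, 0.0939]
eef_rot: [0.594, 0.382, -0.593, 0.386]
ft_force: [-1.9, -0.9, 3.9]
width: 0.0114
time: 9.48
ee_pos: [0.4427, 0.1975, 0.0939]
eef_rot: [0.594, 0.381, -0.593, 0.386]
ft_force: [-3.4, -2.5, 6.4]
width: 0.0118
time: 9.65
ee_pos: [0.4427, 0.1975, 0.0939]
eef_rot: [0.594, 0.382, -0.593, 0.386]
ft_force: [-2.8, -2.8, 6.0]
width: 0.0118
```

Contact came at TCP z = 0.0939, the predicted bottom height, with a push of about 6 N. I'll open part way.

```bash
python3 -m jog '[{"slide":[-0.03,0,0],"roll":0},{"slide":[-0.05,0,0],"roll":0}]' - 10; python3 -m jog '[{"slide":[0,0,0],"roll":0},{"slide":[0,0,0],"roll":0},{"slide":[0,0,0],"roll":0},{"slide":[0,0,0],"roll":0}]' 0.65; python3 -c "
from h import *
need([.502,.171,.25],-24.3)
s=r.camera('side');cv2.imwrite('pics/side9.png',cv2.resize(s[220:350,220:350,::-1],None,fx=4.5,fy=4.5,interpolation=cv2.INTER_CUBIC))"
```

```text
time: 9.82
ee_pos: [0.4428, 0.1975, 0.0944]
eef_rot: [0.595, 0.382, -0.593, 0.386]
ft_force: [-0.0, -0.4, -1.3]
width: 0.0119
time: 10.15
ee_pos: [0.4428, 0.1976, 0.0944]
eef_rot: [0.595, 0.382, -0.593, 0.386]
ft_force: [-0.2, 0.5, -0.2]
width: 0.0276
t 10.15 tcp [0.4428 0.1976 0.0944] x [ 0.005 -0.004 -1.   ] y [ 0.912 -0.411  0.006] q [-0.88  0.14  0.39  2.   -0.06  1.02 -0.89] F [-0.2  0.5 -0.2] w 0.0276
slide cm [-15.52   6.59   0.02]
roll 0.02531606501548822
```

View pics/side9.png

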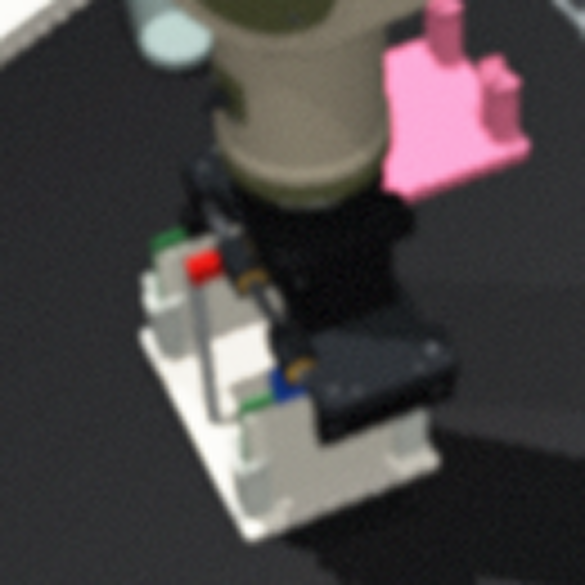

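```bash
python3 -m jog '[{"slide":[-0.6,0,0],"roll":0},{"slide":[-2,0,0],"roll":0},{"slide":[-4,0,0],"roll":0},{"slide":[-7,0,0],"roll":0},{"slide":[-10,0,0],"roll":0}]'; python3 -m jog '[{"slide":[-2,0,0],"roll":0},{"slide":[-3,0,0],"roll":0},{"slide":[-3.2,0,0],"roll":0}]';python3 -c "
from h import *
need([.502,.171,.22],-24.3)
s=r.camera('side');cv2.imwrite('pics/side10.png',cv2.resize(s[200:350,200:350,::-1],None,fx=4,fy=4,interpolation=cv2.INTER_CUBIC))"
```

```text
time: 10.62
ee_pos: [0.4419, 0.1975, 0.1956]
eef_rot: [0.594, 0.381, -0.594, 0.386]
ft_force: [0.6, 1.1, -0.3]
width: 0.0303
time: 10.87
ee_pos: [0.4425, 0.1982, 0.2296]
eef_rot: [0.595, 0.381, -0.593, 0.386]
ft_force: [0.6, 0.1, -0.2]
width: 0.0304
t 10.87 tcp [0.4425 0.1982 0.2296] x [ 0.007 -0.003 -1.   ] y [ 0.911 -0.411  0.007] q [-0.91 -0.    0.39  1.83  0.01  1.31 -0.94] F [ 0.6  0.1 -0.2] w 0.0304
slide cm [1.01 6.53 0.03]
roll 0.008040661601953047
```

View pics/side10.png

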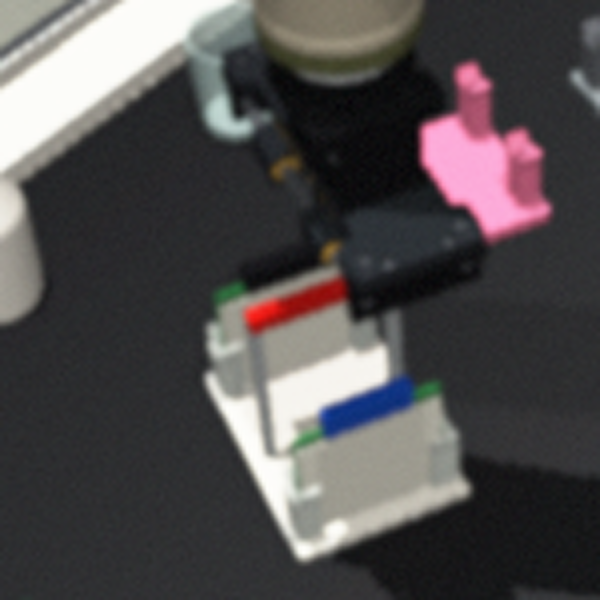

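The blue plate is seated flush in the near slot, level with the black one, and the gripper is clear. Next is the handle.

```bash
python3 -m jog '[{"slide":[0,1.5,0],"roll":0},{"slide":[0,3.5,0],"roll":0},{"slide":[0,5.3,0],"roll":0},{"slide":[0.5,6.4,0],"roll":0},{"slide":[1,6.55,0],"roll":0}]'; python3 -m jog '[{"slide":[0,0,0],"roll":0},{"slide":[0,0,0],"roll":0}]';python3 -c "
from h import *
need([.502,.1705,.126],-24.3)
s=r.camera('side');cv2.imwrite('pics/side11.png',cv2.resize(s[200:350,200:350,::-1],None,fx=4,fy=4,interpolation=cv2.INTER_CUBIC))
a=np.radians(-24.3);X=np.array([np.cos(a),np.sin(a),0]);Y=np.array([-np.sin(a),np.cos(a),0]);c=np.array([.502,.1705,0]);Z=np.array([0,0,1])
f=lambda P:((proj('side',P)-[200,200])*4).round()
print('blue clip near face corners',[f(c-.071*X+y*Y+z*Z) for y in(.03,-.03) for z in(.098,.12)])
print('handle',[f(c+y*Y+.153*Z-.006*X) for y in(.05,-.05)])"
```

```text
time: 11.33
ee_pos: [0.5027, 0.1693, 0.2169]
eef_rot: [0.594, 0.38, -0.594, 0.385]
ft_force: [0.6, -1.0, -0.5]
width: 0.0306
time: 11.5
ee_pos: [0.5015, 0.1691, 0.2152]
eef_rot: [-0.593, -0.38, 0.596, -0.385]
ft_force: [-1.3, 0.3, 0.4]
width: 0.0303
t 11.5 tcp [0.5015 0.1691 0.2152] x [ 0.001 -0.008 -1.   ] y [ 0.91  -0.414  0.004] q [-0.83  0.12  0.46  1.75 -0.05  1.29 -0.79] F [-1.3  0.3  0.4] w 0.0303
slide cm [ 8.92 -0.05 -0.2 ]
roll -0.12799042691995055
blue clip near face corners [array([[328., 443.]]), array([[326., 421.]]), array([[417., 408.]]), array([[416., 386.]])]
handle [array([[250., 323.]]), array([[399., 268.]])]
```

View pics/side11.png

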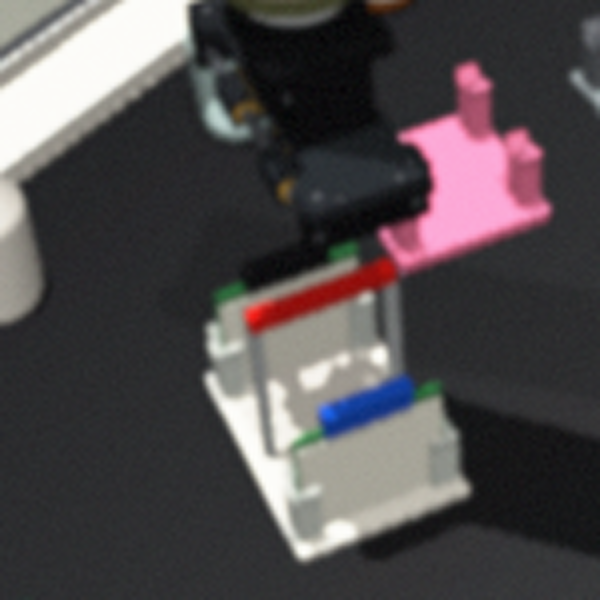

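```bash
python3 -m jog '[{"slide":[1,0,-0.1],"roll":0},{"slide":[2.5,-0.05,-0.2],"roll":0},{"slide":[4,-0.05,-0.2],"roll":0},{"slide":[4.8,-0.05,-0.2],"roll":0},{"slide":[5,-0.05,-0.2],"roll":0}]'; python3 -m jog '[{"slide":[0,0,0],"roll":0},{"slide":[0,0,0],"roll":0}]';python3 -c "
from h import *
need([.502,.1705,.126],-24.3)"
```

```text
time: 11.97
ee_pos: [0.5009, 0.1712, 0.1641]
eef_rot: [-0.593, -0.381, 0.596, -0.386]
ft_force: [-0.5, -1.6, 0.3]
width: 0.0306
time: 12.13
ee_pos: [0.5008, 0.1715, 0.1643]
eef_rot: [-0.593, -0.381, 0.596, -0.386]
ft_force: [-0.4, -0.2, 0.4]
width: 0.0302
t 12.13 tcp [0.5008 0.1715 0.1643] x [-0.    -0.008 -1.   ] y [ 0.911 -0.412  0.003] q [-0.83  0.17  0.45  1.81 -0.07  1.18 -0.78] F [-0.4 -0.2  0.4] w 0.0302
slide cm [3.83 0.14 0.01]
roll -0.036438906663462944
```

```bash
python3 -m jog '[{"slide":[0.5,0.1,0],"roll":0},{"slide":[1.5,0.14,0],"roll":0},{"slide":[2.7,0.14,0],"roll":0},{"slide":[3.6,0.14,0],"roll":0},{"slide":[3.8,0.14,0],"roll":0}]'; python3 -m jog '[{"slide":[0,0,0],"roll":0},{"slide":[0,0,0],"roll":0}]';python3 -c "
from h import *
need([.502,.1705,.126],-24.3)
for c in ('side','top'): cv2.imwrite(f'pics/{c}12.png',cv2.resize(r.camera(c)[200:350,200:350,::-1],None,fx=4,fy=4,interpolation=cv2.INTER_CUBIC))"
```

```text
time: 12.55
ee_pos: [0.5009, 0.1701, 0.124]
eef_rot: [-0.592, -0.381, 0.597, -0.386]
ft_force: [-0.0, 1.0, -0.2]
width: 0.0303
time: 12.72
ee_pos: [0.5006, 0.1698, 0.1234]
eef_rot: [-0.591, -0.381, 0.597, -0.386]
ft_force: [0.5, 0.5, 0.5]
width: 0.0306
t 12.72 tcp [0.5006 0.1698 0.1234] x [-0.004 -0.01  -1.   ] y [ 0.911 -0.412  0.001] q [-0.82  0.21  0.45  1.85 -0.09  1.1  -0.76] F [0.5 0.5 0.5] w 0.0306
slide cm [-0.26  0.1  -0.11]
roll -0.041796646382948666
```

View pics/side12.png

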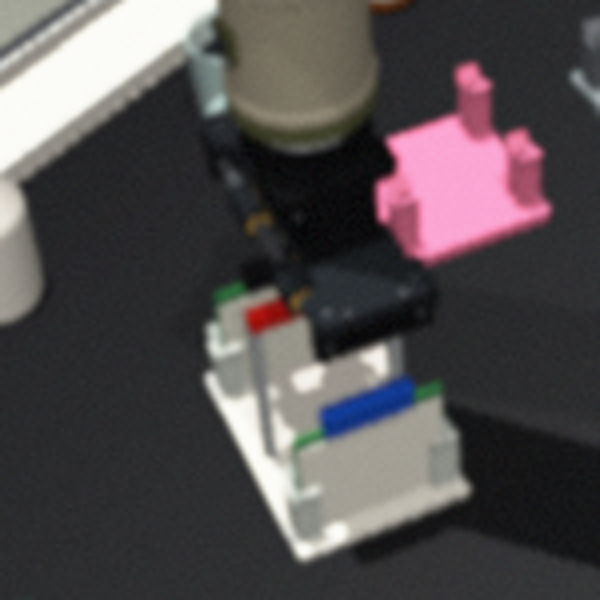

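View pics/top12.png

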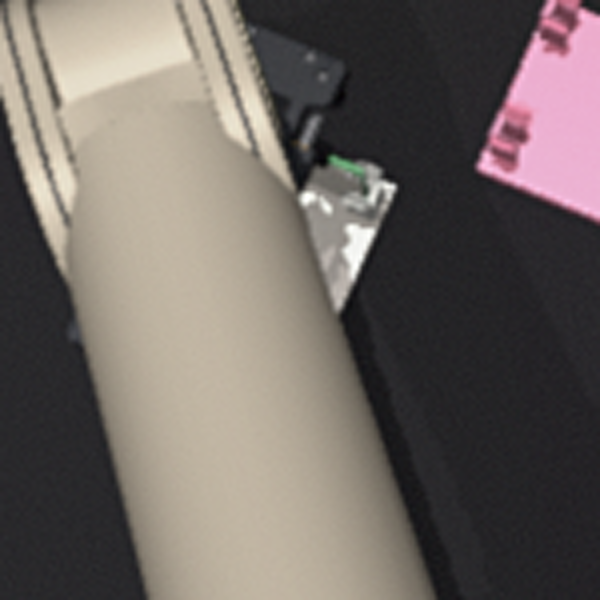

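The handle sits between the fingers, with the visible end at (265,315) in the crop, and both plates are undisturbed. I'll centre and close.

```bash
python3 -m jog '[{"slide":[-0.2,0.1,-0.11],"roll":0},{"slide":[-0.2,0.1,-0.11],"roll":0},{"slide":[-0.2,0.1,-0.11],"roll":0}]';python3 -m jog '[{"slide":[0,0,0],"roll":0},{"slide":[0,0,0],"roll":0},{"slide":[0,0,0],"roll":0}]' 1 10;python3 -m jog '[{"slide":[0,0,0],"roll":0},{"slide":[0,0,0],"roll":0},{"slide":[0,0,0],"roll":0}]' 1 50;python3 -c "
from h import *
need([.502,.1705,.126],-24.3);print(r.read_state()['torque'])"
```

```text
time: 13.07
ee_pos: [0.5028, 0.1709, 0.1267]
eef_rot: [-0.592, -0.381, 0.596, -0.386]
ft_force: [-0.0, 1.0, -0.5]
width: 0.0303
time: 13.32
ee_pos: [0.5029, 0.1709, 0.1267]
eef_rot: [-0.592, -0.381, 0.596, -0.386]
ft_force: [0.2, 0.1, -1.1]
width: 0.0176
time: 13.57
ee_pos: [0.5028, 0.1707, 0.1265]
eef_rot: [-0.592, -0.381, 0.596, -0.386]
ft_force: [1.7, 0.2, -1.8]
width: 0.0113
t 13.57 tcp [0.5028 0.1707 0.1265] x [-0.002 -0.009 -1.   ] y [ 0.911 -0.412  0.002] q [-0.82  0.21  0.45  1.85 -0.09  1.11 -0.76] F [ 1.7  0.2 -1.8] w 0.0113
slide cm [ 0.05 -0.07  0.06]
roll -0.0429346851778547
[-0.13332089 -0.16472769 -0.01304428]
```

Gripped: width 11.3 mm on the 12 mm bar. Lift slowly.

```bash
python3 -m jog '[{"slide":[-0.3,0,0],"roll":0},{"slide":[-0.8,0,0],"roll":0},{"slide":[-1.4,0,0],"roll":0},{"slide":[-1.9,0,0],"roll":0},{"slide":[-2.2,0,0],"roll":0}]' 1 60; python3 -m jog '[{"slide":[0,0,0],"roll":0}]';python3 -c "
from h import *
need([.5028,.1707,.2275],-24.3)
s=r.camera('side');cv2.imwrite('pics/side13.png',cv2.resize(s[200:350,200:350,::-1],None,fx=4,fy=4,interpolation=cv2.INTER_CUBIC))
print(r.read_state()['torque'])"
```

```text
time: 13.98
ee_pos: [0.5032, 0.171, 0.1495]
eef_rot: [-0.592, -0.381, 0.596, -0.386]
ft_force: [-0.3, -0.0, -5.3]
width: 0.0114
time: 14.07
ee_pos: [0.5034, 0.1712, 0.1503]
eef_rot: [-0.593, -0.381, 0.596, -0.386]
ft_force: [0.3, -0.2, -4.9]
width: 0.0118
t 14.07 tcp [0.5034 0.1712 0.1503] x [-0.    -0.008 -1.   ] y [ 0.911 -0.412  0.003] q [-0.82  0.19  0.45  1.82 -0.08  1.16 -0.77] F [ 0.3 -0.2 -4.9] w 0.0118
slide cm [-7.72 -0.01  0.13]
roll -0.04559037154636769
[-0.04234218  0.08791257  0.05182434]
```

View pics/side13.png

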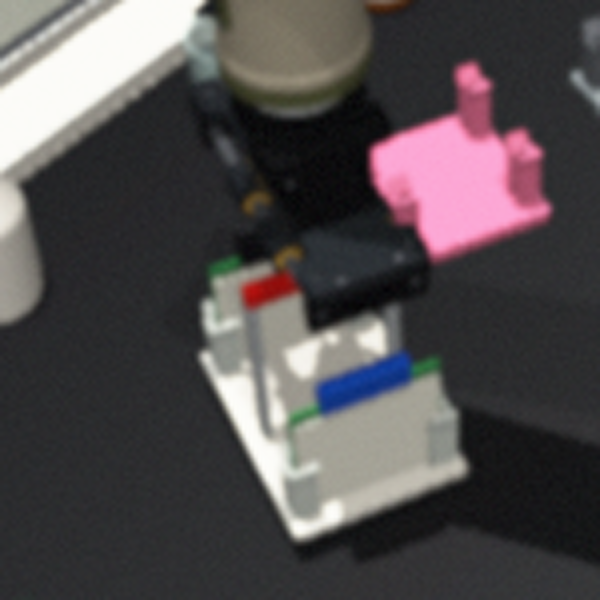

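```bash
python3 -m jog '[{"slide":[-0.4,0,0],"roll":0},{"slide":[-1.2,0,0.05],"roll":0},{"slide":[-2.2,0,0.1],"roll":0},{"slide":[-3.2,0,0.1],"roll":0},{"slide":[-3.8,0,0.1],"roll":0}]'; python3 -m jog '[{"slide":[0,0,0],"roll":0},{"slide":[0,0,0],"roll":0}]';python3 -c "
from h import *
need([.5028,.1707,.2265],-24.3)"
```

```text
time: 14.53
ee_pos: [0.5036, 0.1708, 0.1901]
eef_rot: [-0.593, -0.381, 0.595, -0.386]
ft_force: [-0.0, -0.5, -4.2]
width: 0.011
time: 14.7
ee_pos: [0.5041, 0.171, 0.191]
eef_rot: [-0.594, -0.381, 0.594, -0.386]
ft_force: [-0.1, -0.4, -5.3]
width: 0.0117
t 14.7 tcp [0.5041 0.171  0.191 ] x [ 0.003 -0.006 -1.   ] y [ 0.911 -0.412  0.005] q [-0.83  0.15  0.46  1.77 -0.06  1.24 -0.78] F [-0.1 -0.4 -5.3] w 0.0117
slide cm [-3.55 -0.09  0.1 ]
roll -0.05438564153243419
```

```bash
python3 -m jog '[{"slide":[-0.5,-0.05,0.05],"roll":0},{"slide":[-1.5,-0.09,0.1],"roll":0},{"slide":[-2.5,-0.09,0.1],"roll":0},{"slide":[-3.2,-0.09,0.1],"roll":0},{"slide":[-3.5,-0.09,0.1],"roll":0}]'; python3 -m jog '[{"slide":[0,0,0],"roll":0},{"slide":[0,0,0],"roll":0},{"slide":[0,0,0],"roll":0},{"slide":[0,0,0],"roll":0},{"slide":[0,0,0],"roll":0}]';python3 -c "
from h import *
need([.5028,.1707,.2265],-24.3)
cv2.imwrite('pics/side14.png',r.camera('side')[:,:,::-1]);cv2.imwrite('pics/top14.png',r.camera('top')[:,:,::-1])
s=cv2.imread('pics/side14.png');cv2.imwrite('pics/side14c.png',cv2.resize(s[180:330,200:350],None,fx=4,fy=4,interpolation=cv2.INTER_CUBIC))
need()"
```

```text
time: 15.12
ee_pos: [0.5034, 0.171, 0.2278]
eef_rot: [0.595, 0.381, -0.594, 0.386]
ft_force: [0.6, 0.0, -4.7]
width: 0.011
time: 15.53
ee_pos: [0.5032, 0.1708, 0.2273]
eef_rot: [0.594, 0.381, -0.594, 0.386]
ft_force: [-0.5, -0.7, -5.0]
width: 0.0114
t 15.53 tcp [0.5032 0.1708 0.2273] x [ 0.004 -0.005 -1.   ] y [ 0.911 -0.412  0.006] q [-0.84  0.12  0.46  1.73 -0.05  1.31 -0.8 ] F [-0.5 -0.7 -5. ] w 0.0114
slide cm [ 0.08 -0.03  0.03]
roll -0.05378807607726799
t 15.63 tcp [0.5033 0.1709 0.2275] x [ 0.004 -0.005 -1.   ] y [ 0.911 -0.412  0.006] q [-0.84  0.12  0.46  1.73 -0.05  1.31 -0.8 ] F [-1.   0.2 -4.3] w 0.0114
```

View pics/side14c.png

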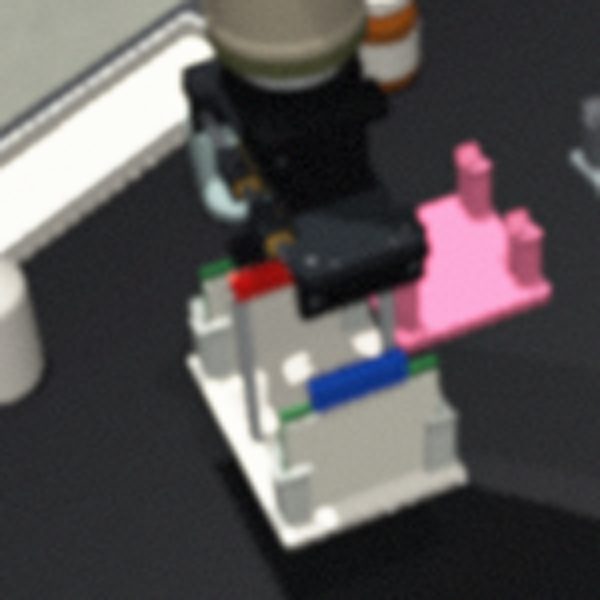

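View pics/top14.png

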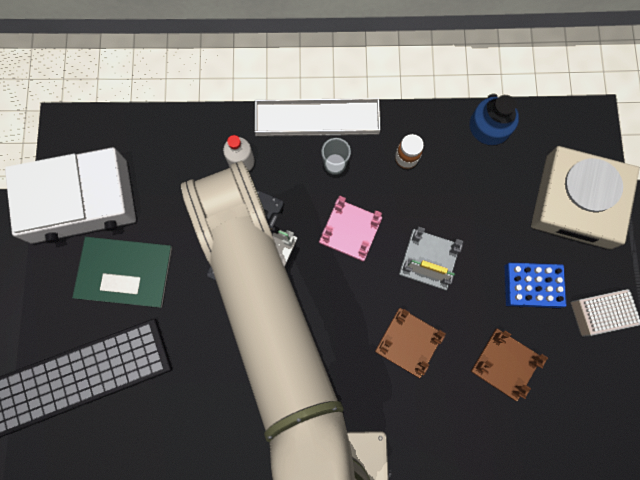

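The carrier hangs clear of the bench with both plates seated. In the crop its base corners are at about (190,358), (290,545) and (466,475). Next is a quick level check.

```bash
python3 -c "
from h import *
a=np.radians(-24.3);X=np.array([np.cos(a),np.sin(a),0]);Y=np.array([-np.sin(a),np.cos(a),0]);Z=np.array([0,0,1])
for zz,o,cx in((0,(200,200),.502),(.101,(200,180),.5025)):
  c=np.array([cx,.1705,zz]);f=lambda P:((proj('side',P)-o)*4).round()
  print([f(c+x*X+y*Y+.008*Z) for x,y in((.0825,.06),(-.0825,.06),(-.0825,-.06))])
print(r.read_state()['joint_vel'].round(4))"
```

```text
[array([[207., 377.]]), array([[301., 558.]]), array([[470., 490.]])]
[array([[191., 359.]]), array([[288., 543.]]), array([[468., 473.]])]
[-0.0015 -0.0029 -0.0008 -0.0014  0.0009 -0.0004 -0.0003]
```

The corners match a level carrier 10 cm up, to within about half a pixel. Handing in.

```bash
python3 -c "
from h import *
r.close_job();need()"
```

```text
the job is handed in; nothing more can be done
the job is handed in; nothing more can be done
```

The blue-clip plate is in the carrier's empty slot. The arm is holding the loaded carrier by its red handle about 10 cm above the bench, and the job was handed in at about 15.6 s.

- **Placing the plate:** I gripped the plate by its clip, lifted it out of the stand and lowered it until it touched the slot bottom. Contact came at the height I had predicted, with about 6 N of push, and I released it there.
- **Lifting the carrier:** I gripped the red handle with 60 N and raised the carrier straight up by 10.1 cm.
- **Last checks:**
  - The wrist force showed a steady load of about 5 N.
  - The arm was still.
  - Both plates looked seated in the side picture.
  - The carrier's base corners were within about half a pixel of where a level carrier would appear.
  - The yellow-clip plate and the other objects looked undisturbed.
- **Small disagreements:**
  - The tool is tilted about 0.4° from vertical.
  - The side camera showed the blue clip 1–2 pixels from its predicted position. It had a similar offset when the plate was in the stand, so I put it down to calibration.
  - After the hand-in I could not read the state again.

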